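# Turn the locking key until it drops into its slot

### The arm

A 7-joint arm with a two-finger parallel gripper is mounted at the origin on a cart in front of the work surface, level with it; the furniture and walls round the work are solid. World frame = base frame: x ahead of the robot, y to its left, z up, the work surface at z = 0. Lengths are in m, angles in rad, forces in N, time in s.
With the tool pointing down it reaches from about 0.35 to 0.9 m from the base axis. Payload 8.1 kg.
Tool frame: the origin (TCP) lies between the finger pads; the fingertips stand 17 mm ahead of it and the grasp point (between the pads) lies 2 mm behind it; z points along the fingers, y is the line along which they close (so a half turn about z gives the same grasp; the last joint's range is limited). The gripper opens to 92 mm and grips with 3 to 60 N. Pads are 19 mm wide; open, the fingers measure 130 mm over their backs; the gripper's body (75 mm by 190 mm) begins 47 mm behind the grasp point.
Start: joints at [1.076, 0.434, 0.025, 1.573, -0.012, 1.134, -0.075], TCP at [0.239, -0.578, 0.244] pointing down, gripper open.
Joint ranges: [-2.62, 2.62], [-0.44, 2.09], [-1.27, 1.32], [0.08, 2.57], [-1.32, 4.46], [0.12, 2], [-2.74, 2.74]. Speed limits (rad/s): [2.22, 2.22, 3.01, 3.01, 3.14, 3.14, 3.14].

### API

Orientations are given as a rotation vector (axis times angle).
In Python, from cell import observe, get_image, calibration, sign_off, look_for, regions_of, landmark_of gives the robot as it stands.
- The arm moves only by the tool jog_arm, never from a script. Its argument "plan" is a list of rows, each an object with "offset": the shift along the tool's x, y, z normalised to -1 to 1, where 1 is 0.15 m, a list of three; "twist": the turn, a rotation vector about the tool's x, y, z normalised to -1 to 1, where 1 is 2 pi rad, a list of three; "fingers": the gripper command: -1 is shut, 1 is fully open, values between are in proportion. In form: [{"offset": [x, y, z], "twist": [ax, ay, az], "fingers": fingers}, ...]. A call has 1 to 20 rows; each row is the pose to reach, as a shift and turn from the pose commanded when the call began, along the tool's axes at that moment, turning the shorter way round; what a row does not reach only later rows make up. A row lasts 1/8 s, in which the tool goes at most 62.5 mm and 10.7 degrees, less where a joint would pass 70% of its speed; a pose out of reach is approached as far as the arm can. A call with a number of a shift or a turn outside -1 to 1 is refused whole. A call with a gripper value outside its range is refused whole. The fingers move at their own pace and stop on an object; "newtons" is the grip in N (left out, the last holds). Time passes only in rows, so rows that repeat a pose let the fingers close. It gives the time, the measured TCP pose, the force, the opening and the grip force at its end, in the units of the state.
- observe(): the state, without advancing time (a new reading comes with each control period).
- get_image(name): name is "scene" or "top" or "wrist"; returns the picture (480x640x3 uint8, red, green, blue); there is no depth.
- calibration(name): a dict with "fov_y" (degrees; the focal length in pixels is half the picture's height over the tangent of half this angle, whatever the lens; pixels are square), "cx", "cy" (the principal point, pixels), "position" and "attitude" of the camera in the world. Camera axes: x right, y down, z forward; pixel columns grow to the right and rows downward; lengths in m; the calibration is good to about 2 mm. A picture is of the moment at which its call begins: read the wrist's pose just before it. calibration takes no time and is no camera call; for the wrist camera it gives the pose at the moment of the call.
- sign_off(): hands the job in; it is judged then, once.
Trained networks look in the newest picture that a camera, given by its name, has taken for a name from the list of things; names that differ only in an ending like _2 or _b are one class to them, and where a whole thing is asked for, a point or a joint stands for the part that bears it (a point fixed in the world has none). Each returns a list of dicts, best first, with "conf" (0 to 1); they miss things now and then, are a little off and sometimes report something else, mostly with a low value. They report only what shows in the picture. A call takes as long as a camera call. They do not tell look-alikes from the thing itself.
- look_for(thing, camera): "box" ([left, top, width, height] as shares, 0 to 1, of the picture: columns of its width, rows of its height, round what is visible of it).
- regions_of(thing, camera): "region" (480x640 bool, what is visible of it) and "box" ([left, top, width, height] as shares, 0 to 1, of the picture: columns of its width, rows of its height, round what is visible of it).
- landmark_of(thing, camera): "at" ([row, column] as shares, 0 to 1, of the picture: columns of its width, rows of its height: a listed point, or the origin of a listed thing).
The state is a dict: "clock": time; "joints": joint angles; "dq": joint speeds; "joint_efforts": joint torques, N m; "position": TCP position; "ee_rot": TCP orientation; "force": force on the tool from outside, world axes, zero at the start; "ft_torque": the same for the moment, N m; "width": opening from 0.0 (shut) to 1.0 (fully open); "gripper_force": force on a finger pad.
Only numpy, scipy, OpenCV 4.12 (cv2) and the standard library are available. Lean on these libraries where they do the work, as an engineer would, in place of code of your own. Each camera call takes 0.05 s, during which the arm holds its last target. There are 200 camera calls.

### The job

The orange-handled key stands crosswise in the aluminium socket and rides high. Pressing down lightly, turn it in line with the orange marks until its tongue drops into the slot and its collar rests on the socket rim, then let go. Leave the black-handled spare key in its parking block.

Things in the scene. Friction and masses are not known exactly. Their poses are not given: they have to be found in the camera images.
- key: Steel key with orange T handle, 0.25 kg, loose. Origin: centre of its underside, z up. Tongue 36 (x) x 9 (y) mm, 13 high; round spigot d 45 up to z = 34 mm; collar d 58 to z = 39 mm; neck; T bar. It starts upright in the socket's bore, tongue on the shoulder across the slot, origin 22 mm above the socket's, its x turned 40 to 80 degrees counterclockwise from the slot. A half turn makes no difference.
- key_bar (a point): Centre of the key's orange T bar, on the key's axis, 66 mm above its origin; axes as the key's. The bar is 60 mm along x (parallel to the tongue), 16 mm along y (grip across this) and 22 mm high; the collar's top is 27 mm below this point.
- socket: Aluminium socket, fixed. Foot plate 108 (x) x 80 x 8 mm; round body d 76, rim at z = 44 mm. Origin: centre of its underside. Bore d 48 down to a shoulder at z = 22 mm; in the shoulder a slot along x, 18 mm wide, 14 deep. Orange marks on rim and plate lie along the slot. The tongue drops in when about 8 degrees or less off line; then the collar rests on the rim, key origin 10 mm above the socket's (a 12 mm drop).
- spare_key: Spare key, the same but with a black T handle; origin and axes as for the orange key. It stands, collar on rim, in a grey plastic parking block (foot plate 96 x 80 mm, rim 44 mm high) fixed to the worktop.
There are look-alikes about, which are no part of the job. What is shaped like the key but red or turquoise is not meant.

How it is judged:
By the outcome, as a careful person would: the job done as asked, in the order asked, and still so for the second after the job is handed in, with the robot touching nothing.
It also fails if it takes over 32 s, if anything falls off the work surface, if the arm or the gripper's body presses on something with over 40 N, if the wrist force passes 120 N, or if a joint passes its speed limit or range.

## Working session

There is one attempt and no reset: what is moved stays moved. The work goes in short steps, Python scripts to look and compute and a tool call to move; the robot and the scene stay as the last step left them, time stands still between calls to the robot, and variables do not carry over. Pictures are saved under pics/ and viewed, at most 10 in all, crops included, and the job is handed in when it is done.

Besides the shell and the picture viewer there is one more tool, called after "Call:" as a command line: name --argument value ..., lists and objects as JSON in quotes. jog_arm: Moves the arm, as the interface text tells. Scaled input: -1 to 1 covers 0.15 m each way for a shift and 2 pi rad each way for a turn. Its arguments: {"type":"object","properties":{"plan":{"type":"array","items":{"type":"object","properties":{"offset":{"type":"array","items":{"type":"number","minimum":-1,"maximum":1}},"twist":{"type":"array","items":{"type":"number","minimum":-1,"maximum":1}},"fingers":{"type":"number"}}}},"newtons":{"type":"number"}},"required":["plan"]}

```bash
mkdir -p pics; cat > h.py <<'E'
import numpy as np, cv2
from scipy.spatial.transform import Rotation as R
from cell import *
def ray(cal,u,v):
    f=240/np.tan(np.radians(cal["fov_y"])/2)
    a=np.array(cal["attitude"]); Rm=R.from_rotvec(a).as_matrix() if a.size==3 else a.reshape(3,3)
    return np.array(cal["position"]),Rm@np.array([(u-cal["cx"])/f,(v-cal["cy"])/f,1])
def at_z(cal,u,v,z):
    p,d=ray(cal,u,v); return p+d*(z-p[2])/d[2]
def proj(cal,P):
    f=240/np.tan(np.radians(cal["fov_y"])/2)
    Rm=R.from_rotvec(cal["attitude"]).as_matrix()
    q=(np.atleast_2d(P)-cal["position"])@Rm
    return np.c_[q[:,0]/q[:,2]*f+cal["cx"],q[:,1]/q[:,2]*f+cal["cy"]]
E
python3 - <<'E'
from h import *
print(observe())
for c in("scene","top"):
    im=get_image(c); cv2.imwrite(f"pics/{c}0.png",im[...,::-1]); cal=calibration(c); print(c,cal)
    for t,z in(("key_bar",.088),("socket",0)):
        for d in landmark_of(t,c)[:5]:
            v,u=d["at"][0]*480,d["at"][1]*640; print(t,round(d["conf"],2),round(u),round(v),at_z(cal,u,v,z).round(3))
E
```

```text
{'clock': 0.0, 'joints': array([ 1.076416  ,  0.43521051,  0.02499367,  1.57411849, -0.0115817 ,
        1.13395838, -0.07510015]), 'dq': array([-0.00010899,  0.00104312,  0.00075208, -0.00042389, -0.0002741 ,
        0.00016477, -0.00033622]), 'joint_efforts': array([-6.44169504e-04, -6.67849374e+01,  9.84781981e-01, -3.14465439e+01,
       -6.04124274e-02,  4.27184394e-02,  1.36300810e-04]), 'position': array([ 0.23839525, -0.57722648,  0.24294465]), 'ee_rot': array([-3.08008269e+00, -6.11065796e-01,  7.26687000e-04]), 'force': array([ 0.19279421, -0.5507761 ,  0.2244939 ]), 'ft_torque': array([-0.04031498,  0.02272081, -0.01009589]), 'gripper_force': 0.0, 'width': 0.9980288049719062}
scene {'fov_y': 49.28518514629676, 'cx': 322.2550125163251, 'cy': 233.2131332229761, 'position': array([ 0.02200278, -0.50622051,  0.51292596]), 'attitude': array([-1.99953283,  0.66016813, -0.41244251])}
key_bar 0.96 259 204 [0.46  0.252 0.088]
key_bar 0.9 213 210 [0.38  0.279 0.088]
key_bar 0.7 454 289 [ 0.543 -0.14   0.088]
key_bar 0.61 279 222 [0.451 0.171 0.088]
socket 0.74 277 262 [0.453 0.183 0.   ]
top {'fov_y': 42.77387097130425, 'cx': 324.76303034507, 'cy': 232.74395142624192, 'position': array([0.29252843, 0.07823094, 1.17967296]), 'attitude': array([-2.15489653,  2.09800464, -0.170716  ])}
key_bar 0.94 214 170 [0.593 0.301 0.088]
key_bar 0.93 212 229 [0.483 0.297 0.088]
key_bar 0.92 441 191 [ 0.565 -0.117  0.088]
key_bar 0.74 199 279 [0.392 0.317 0.088]
key_bar 0.67 274 246 [0.454 0.185 0.088]
```

View pics/scene0.png

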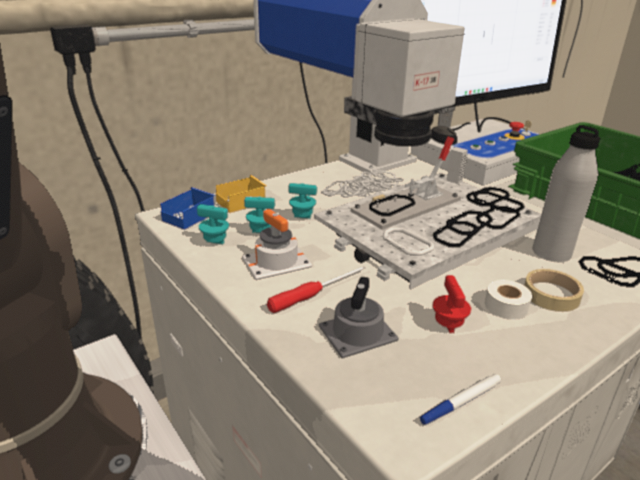

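View pics/top0.png

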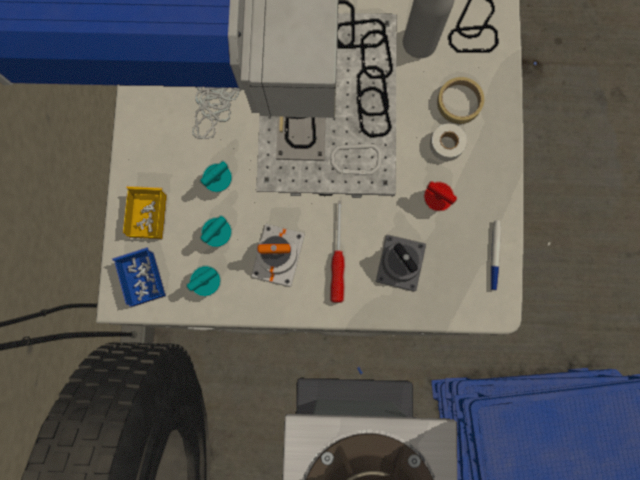

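Candidates: orange-handled key at top (275,249) / scene (276,221) is the one I want. The look-alikes are turquoise at top (216,177), (216,231), (203,281) and red at (440,196); the black spare is at (403,257). I'll check the choice in a close crop and measure the orange marks.

```bash
cat >> h.py <<'E'
def orange(im):
    h=cv2.cvtColor(im,cv2.COLOR_RGB2HSV)
    return cv2.inRange(h,(5,140,110),(17,255,255))
def comps(m,mina=4):
    n,l,s,c=cv2.connectedComponentsWithStats(m)
    return [(i,s[i],c[i],l==i) for i in range(1,n) if s[i][4]>=mina]
E
python3 - <<'E'
from h import *
im=get_image("top"); cal=calibration("top")
cv2.imwrite("pics/crop1.png",cv2.resize(im[210:295,230:325,::-1],None,fx=6,fy=6,interpolation=cv2.INTER_CUBIC))
m=orange(im); w=np.zeros_like(m); w[210:295,230:325]=255
for i,s,c,k in comps(m&w):
    v,u=np.nonzero(k); print(s,c.round(1))
    for z in(.0,.044,.099):
        P=np.array([at_z(cal,a,b,z) for a,b in zip(u,v)])[:,:2]
        _,S,V=np.linalg.svd(P-P.mean(0),full_matrices=False); print(z,P.mean(0).round(4),np.degrees(np.arctan2(V[0][1],V[0][0]))%180,np.ptp((P-P.mean(0))@V.T,axis=0))
E
```

```text
[279 229   7   8  26] [282.2 232.5]
0.0 [0.4951 0.1776] 142.36071008814875 [0.01683204 0.00661216]
0.044 [0.4875 0.1739] 142.36071008814864 [0.01620423 0.00636554]
0.099 [0.4781 0.1693] 142.3607100881486 [0.01541947 0.00605726]
[257 244  34   9 245] [273.2 247.8]
0.0 [0.4643 0.194 ] 92.7862824033127 [0.06428216 0.01635506]
0.044 [0.4579 0.1897] 92.7862824033127 [0.06188454 0.01574504]
0.099 [0.4499 0.1843] 92.7862824033127 [0.0588875  0.01498252]
[270 267   4   6  17] [271.2 269.4]
0.0 [0.4221 0.1961] 175.25513573710626 [0.01006712 0.00553594]
0.044 [0.4173 0.1917] 175.25513573710626 [0.00969163 0.00532946]
0.099 [0.4112 0.1862] 175.2551357371063 [0.00922227 0.00507136]
[270 274   4   7  21] [271.4 277. ]
0.0 [0.4073 0.1951] 168.04412744700974 [0.01260332 0.00519982]
0.044 [0.403  0.1907] 168.04412744700974 [0.01213323 0.00500588]
0.099 [0.3977 0.1853] 168.0441274470098 [0.01154563 0.00476345]
```

View pics/crop1.png

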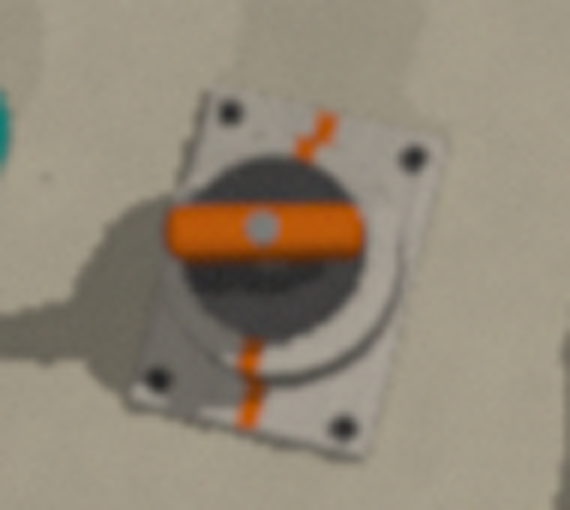

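The crop shows the orange T bar lying almost along world y (crop 265,230). The orange marks run from crop (325,125) to (250,405), so the slot is at about -13° and the bar at about 93°. The chosen key is the orange one. Moving above it.

Call:
jog_arm --plan '[{"offset": [0.78, -1, 0], "twist": [0, 0, 0], "fingers": 1}, {"offset": [0.78, -1, 0], "twist": [0, 0, 0], "fingers": 1}, {"offset": [0.78, -1, 0], "twist": [0, 0, 0], "fingers": 1}, {"offset": [0.78, -1, 0], "twist": [0, 0, 0], "fingers": 1}]'

```text
clock: 0.85
position: [0.2912, -0.3899, 0.244]
ee_rot: [-3.078, -0.621, -0.001]
force: [0.8, -1.4, 0.7]
width: 0.997
gripper_force: 0.0
```

Call:
jog_arm --plan '[{"offset": [0.78, -1, 0], "twist": [0, 0, 0], "fingers": 1}, {"offset": [0.78, -1, 0], "twist": [0, 0, 0], "fingers": 1}, {"offset": [0.78, -1, 0], "twist": [0, 0, 0], "fingers": 1}, {"offset": [0.78, -1, 0], "twist": [0, 0, 0], "fingers": 1}]'

```text
clock: 1.35
position: [0.3416, -0.2078, 0.2441]
ee_rot: [3.08, 0.621, 0.002]
force: [-0.1, -1.6, 0.7]
width: 1.001
gripper_force: 0.0
```

Call:
jog_arm --plan '[{"offset": [0.78, -1, 0], "twist": [0, 0, 0], "fingers": 1}, {"offset": [0.78, -1, 0], "twist": [0, 0, 0], "fingers": 1}, {"offset": [0.78, -1, 0], "twist": [0, 0, 0], "fingers": 1}, {"offset": [0.78, -1, 0], "twist": [0, 0, 0], "fingers": 1}]'

```text
clock: 1.85
position: [0.3928, -0.0246, 0.2442]
ee_rot: [-3.079, -0.62, -0.003]
force: [-0.4, 0.2, -0.0]
width: 1.002
gripper_force: 0.0
```

Call:
jog_arm --plan '[{"offset": [0.9, -1, 0], "twist": [0, 0, -0.196], "fingers": 1}, {"offset": [0.9, -1, 0], "twist": [0, 0, -0.196], "fingers": 1}, {"offset": [0.9, -1, 0], "twist": [0, 0, -0.196], "fingers": 1}, {"offset": [0.9, -1, 0], "twist": [0, 0, -0.196], "fingers": 1}, {"offset": [0.9, -1, 0], "twist": [0, 0, -0.196], "fingers": 1}, {"offset": [0.9, -1, 0], "twist": [0, 0, -0.196], "fingers": 1}, {"offset": [0.9, -1, 0], "twist": [0, 0, -0.196], "fingers": 1}, {"offset": [0.9, -1, 0], "twist": [0, 0, -0.196], "fingers": 1}]'

```text
clock: 2.85
position: [0.4597, 0.1607, 0.2434]
ee_rot: [2.166, 2.275, -0.001]
force: [0.2, -0.1, 0.3]
width: 1.003
gripper_force: 0.0
```

```bash
cat > meas.py <<'E'
from h import *
import sys
def run(name,zo):
    s=observe(); cal=calibration("wrist"); im=get_image("wrist")
    cv2.imwrite(f"pics/{name}.png",im[...,::-1])
    print(s["position"].round(4),s["ee_rot"].round(3),s["joints"].round(2),s["force"].round(1))
    for t,z in(("key_bar",zo+.066),("key",zo),("socket",0)):
        for d in landmark_of(t,"wrist")[:2]:
            v,u=d["at"][0]*480,d["at"][1]*640; print(t,round(d["conf"],2),round(u),round(v),at_z(cal,u,v,z).round(4))
    for i,st,c,k in comps(orange(im),40):
        v,u=np.nonzero(k); print(st,c.round(0))
        for z in(.008,.044,zo+.077):
            P=np.array([at_z(cal,a,b,z) for a,b in zip(u,v)])[:,:2]
            (x,y),(w,h),a=cv2.minAreaRect((P*1000).astype(np.float32)); a=a if w>h else a+90
            print("  z",round(z,3),P.mean(0).round(4),"rect",round(x/1000,4),round(y/1000,4),round(max(w,h)),round(min(w,h)),"ang",round(a,1))
E
python3 -c "
from meas import *
run('w1',.022)"
```

```text
[0.4597 0.1607 0.2434] [ 2.166e+00  2.275e+00 -1.000e-03] [ 0.14  0.3  -0.73  1.86  0.23  1.07 -0.63] [ 0.2 -0.1  0.3]
key_bar 0.98 362 53 [0.4867 0.2981 0.088 ]
key_bar 0.96 242 29 [0.3977 0.3097 0.088 ]
key 0.87 311 190 [0.4524 0.1861 0.022 ]
key 0.85 352 72 [0.4853 0.2969 0.022 ]
[ 299  166   20   73 1234] [309. 201.]
  z 0.008 [0.4499 0.1731] rect 0.4499 0.1712 76 20 ang 92.8
  z 0.044 [0.4507 0.1784] rect 0.4507 0.1767 68 18 ang 92.8
  z 0.099 [0.4518 0.1866] rect 0.4519 0.1851 57 15 ang 92.8
[261 174  19  16 127] [270. 181.]
  z 0.008 [0.4093 0.1917] rect 0.4091 0.192 21 9 ang 141.8
  z 0.044 [0.414  0.1952] rect 0.4137 0.1955 19 8 ang 141.8
  z 0.099 [0.4211 0.2007] rect 0.4209 0.2009 16 7 ang 141.8
[340 199  20  10 120] [349. 203.]
  z 0.008 [0.4925 0.1731] rect 0.4928 0.1728 20 9 ang 10.0
  z 0.044 [0.4892 0.1784] rect 0.4895 0.1782 18 8 ang 10.0
  z 0.099 [0.4842 0.1866] rect 0.4844 0.1864 15 7 ang 10.0
```

View pics/w1.png

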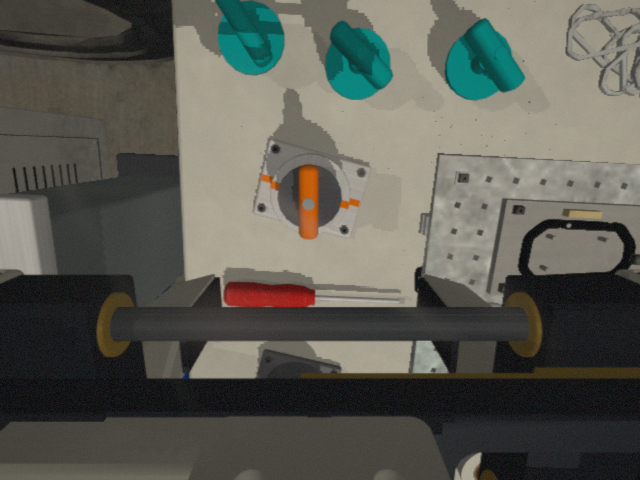

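The wrist view shows the orange bar at (309,202) and the marks at (264,178) and (354,203). That puts the slot at about -15° ≡ 165° and the bar at 92.8°, so the short way is about +72° counterclockwise. The plate's long side agrees with this. I'll go closer and take one check look.

Call:
jog_arm --plan '[{"offset": [0.17, -0.045, 0.6], "twist": [0, 0, 0], "fingers": 0.3}, {"offset": [0.17, -0.045, 0.6], "twist": [0, 0, 0], "fingers": 0.3}, {"offset": [0.17, -0.045, 0.6], "twist": [0, 0, 0], "fingers": 0.3}]'

```text
clock: 3.42
position: [0.4493, 0.1873, 0.1522]
ee_rot: [-2.16, -2.278, 0.006]
force: [0.7, 0.0, 0.1]
width: 0.724
gripper_force: 0.0
```

```bash
python3 -c "
from meas import *
run('w2',.022)"
```

```text
[0.4493 0.1873 0.1522] [-2.16  -2.278  0.006] [ 0.03  0.41 -0.69  1.97  0.34  0.88 -0.79] [0.7 0.  0.1]
key_bar 0.84 231 31 [0.3994 0.3097 0.088 ]
key_bar 0.83 577 67 [0.5788 0.3025 0.088 ]
key 0.93 377 87 [0.4851 0.2976 0.022 ]
key 0.81 520 92 [0.5853 0.2994 0.022 ]
[257 217  18  11 136] [265. 222.]
  z 0.008 [0.4067 0.1943] rect 0.4069 0.1942 13 7 ang 167.5
  z 0.044 [0.4119 0.2021] rect 0.4121 0.2019 12 6 ang 167.5
  z 0.099 [0.4198 0.2139] rect 0.4199 0.2138 9 5 ang 167.5
[ 308  223   28   84 1976] [321. 264.]
  z 0.008 [0.4536 0.1613] rect 0.4538 0.1598 73 22 ang 92.6
  z 0.044 [0.4528 0.1732] rect 0.4531 0.1719 63 19 ang 92.6
  z 0.099 [0.4517 0.1914] rect 0.4519 0.1903 49 15 ang 92.6
[268 232  15  11 117] [275. 237.]
  z 0.008 [0.4148 0.1824] rect 0.4149 0.1823 10 8 ang 166.6
  z 0.044 [0.419  0.1916] rect 0.4191 0.1915 9 7 ang 166.6
  z 0.099 [0.4253 0.2057] rect 0.4254 0.2057 7 5 ang 166.6
[373 248  10  10  72] [378. 252.]
  z 0.008 [0.4994 0.174 ] rect 0.4993 0.1739 8 7 ang 168.7
  z 0.044 [0.4929 0.1843] rect 0.4928 0.1842 7 6 ang 168.7
  z 0.099 [0.4829 0.2   ] rect 0.4829 0.2 5 4 ang 168.7
[363 257  10  10  76] [367. 261.]
  z 0.008 [0.4915 0.1657] rect 0.4915 0.1655 8 7 ang 81.4
  z 0.044 [0.486 0.177] rect 0.486 0.1769 7 6 ang 81.4
  z 0.099 [0.4776 0.1944] rect 0.4776 0.1942 5 5 ang 81.4
```

View pics/w2.png

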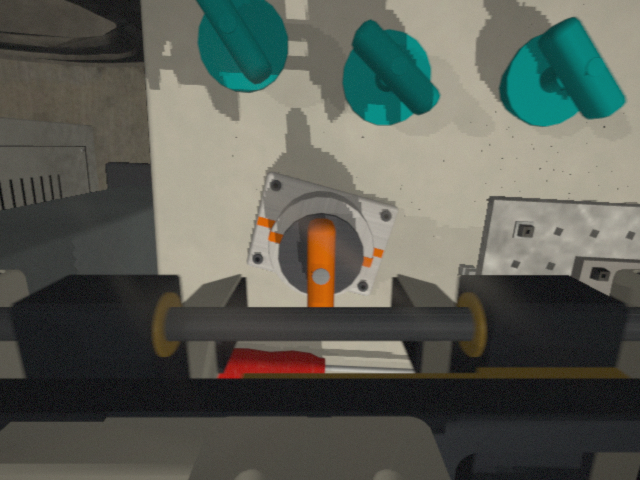

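The marks give the socket centre as (0.453, 0.184) and the slot as -12.3°; the bar is at 92.7°, so the turn is +75° counterclockwise. Descending and gripping.

Call:
jog_arm --plan '[{"offset": [-0.02, 0.018, 0.21], "twist": [0, 0, 0], "fingers": 0.3}, {"offset": [-0.02, 0.018, 0.43], "twist": [0, 0, 0], "fingers": 0.3}, {"offset": [-0.02, 0.018, 0.43], "twist": [0, 0, 0], "fingers": 0.3}, {"offset": [-0.02, 0.018, 0.43], "twist": [0, 0, 0], "fingers": -1}, {"offset": [-0.02, 0.018, 0.43], "twist": [0, 0, 0], "fingers": -1}, {"offset": [-0.02, 0.018, 0.43], "twist": [0, 0, 0], "fingers": -1}, {"offset": [-0.02, 0.018, 0.43], "twist": [0, 0, 0], "fingers": -1}, {"offset": [-0.02, 0.018, 0.43], "twist": [0, 0, 0], "fingers": -1}]' --newtons 20

```text
clock: 4.62
position: [0.4533, 0.1846, 0.0893]
ee_rot: [-2.162, -2.279, 0.001]
force: [-3.6, 0.6, 2.1]
width: 0.176
gripper_force: 20.0
```

Call:
jog_arm --plan '[{"offset": [0, 0, 0.01], "twist": [0, 0, -0.02], "fingers": -1}, {"offset": [0, 0, 0.015], "twist": [0, 0, -0.045], "fingers": -1}, {"offset": [0, 0, 0.015], "twist": [0, 0, -0.07], "fingers": -1}, {"offset": [0, 0, 0.015], "twist": [0, 0, -0.095], "fingers": -1}, {"offset": [0, 0, 0.015], "twist": [0, 0, -0.12], "fingers": -1}, {"offset": [0, 0, 0.015], "twist": [0, 0, -0.12], "fingers": -1}]'

```text
clock: 5.38
position: [0.4531, 0.1852, 0.0882]
ee_rot: [1.168, 2.916, -0.0]
force: [-7.4, -3.0, 24.3]
width: 0.179
gripper_force: 20.0
```

Pressing at 24 N is more than light, so I'll ease off by 1 mm and turn the remaining ~31°.

Call:
jog_arm --plan '[{"offset": [0, 0, -0.008], "twist": [0, 0, -0.02], "fingers": -1}, {"offset": [0, 0, -0.008], "twist": [0, 0, -0.045], "fingers": -1}, {"offset": [0, 0, -0.008], "twist": [0, 0, -0.07], "fingers": -1}, {"offset": [0, 0, -0.008], "twist": [0, 0, -0.088], "fingers": -1}, {"offset": [0, 0, -0.008], "twist": [0, 0, -0.088], "fingers": -1}, {"offset": [0, 0, -0.008], "twist": [0, 0, -0.088], "fingers": -1}]'

```text
clock: 6.12
position: [0.4525, 0.1841, 0.0876]
ee_rot: [-0.335, -3.122, 0.002]
force: [-4.2, -1.6, -4.3]
width: 0.169
gripper_force: 20.0
```

The upward force has gone (the tongue is free over the slot). Lowering.

Call:
jog_arm --plan '[{"offset": [0, 0, 0.025], "twist": [0, 0, 0], "fingers": -1}, {"offset": [0, 0, 0.05], "twist": [0, 0, 0], "fingers": -1}, {"offset": [0, 0, 0.07], "twist": [0, 0, 0], "fingers": -1}, {"offset": [0, 0, 0.075], "twist": [0, 0, 0], "fingers": -1}, {"offset": [0, 0, 0.075], "twist": [0, 0, 0], "fingers": -1}]'

```text
clock: 6.75
position: [0.4523, 0.1845, 0.0774]
ee_rot: [-0.333, -3.123, 0.003]
force: [-9.2, -2.7, 10.2]
width: 0.17
gripper_force: 20.0
```

Call:
jog_arm --plan '[{"offset": [0.005, 0, 0.005], "twist": [0, 0, 0], "fingers": -1}, {"offset": [0.005, 0, 0.01], "twist": [0, 0, 0], "fingers": -1}, {"offset": [0.005, 0, 0.01], "twist": [0, 0, 0], "fingers": -1}]'

```text
clock: 7.12
position: [0.452, 0.1846, 0.0765]
ee_rot: [0.334, 3.124, -0.004]
force: [-11.2, -6.3, 19.9]
width: 0.174
gripper_force: 20.0
```

Call:
jog_arm --plan '[{"offset": [0, 0, -0.01], "twist": [0, 0, 0], "fingers": -0.2}, {"offset": [0, 0, -0.01], "twist": [0, 0, 0], "fingers": -0.2}, {"offset": [0, 0, -0.01], "twist": [0, 0, 0], "fingers": -0.2}, {"offset": [0, 0, -0.01], "twist": [0, 0, 0], "fingers": -0.2}, {"offset": [0, 0, -0.3], "twist": [0, 0, 0], "fingers": -0.2}, {"offset": [-0.3, 0, -0.8], "twist": [0, 0, 0], "fingers": -0.2}, {"offset": [-0.3, 0, -0.9], "twist": [0, 0, 0], "fingers": -0.2}, {"offset": [-0.3, 0, -0.9], "twist": [0, 0, 0], "fingers": -0.2}, {"offset": [-0.3, 0, -0.9], "twist": [0, 0, 0], "fingers": -0.2}]'

```text
clock: 8.25
position: [0.4963, 0.1751, 0.2096]
ee_rot: [-0.332, -3.123, 0.001]
force: [-0.3, -1.2, 0.0]
width: 0.397
gripper_force: 0.0
```

```bash
python3 - <<'E'
from meas import *
run('w3',.010)
im=get_image("scene"); a=cv2.resize(im[195:285,235:325,::-1],(540,540),interpolation=cv2.INTER_CUBIC)
cal=calibration("scene")
for zo in(.010,.022):
    print(zo,"bar top expected px",proj(cal,[.4526,.1844,zo+.077]).round(1))
for i,st,c,k in comps(orange(im)[195:285,235:325],20): print(st,c+[235,195])
w=cv2.imread("pics/w3.png")
cv2.imwrite("pics/s3.png",a)
E
```

```text
[0.4963 0.1751 0.2096] [-3.320e-01 -3.123e+00  1.000e-03] [ 0.32  0.53 -1.08  1.8   0.51  1.13  0.43] [-0.3 -1.2  0. ]
key_bar 0.83 479 60 [0.3979 0.3104 0.076 ]
key_bar 0.76 316 179 [0.4544 0.1826 0.076 ]
key 0.85 322 170 [0.4524 0.1878 0.01  ]
key 0.82 451 74 [0.3957 0.3144 0.01  ]
[ 308  110   22  115 1784] [318. 171.]
  z 0.008 [0.4535 0.1842] rect 0.4512 0.185 104 20 ang 167.5
  z 0.044 [0.4512 0.1848] rect 0.4492 0.1855 93 18 ang 167.5
  z 0.087 [0.4485 0.1855] rect 0.4468 0.1861 80 15 ang 167.5
0.01 bar top expected px [[275.5 219.6]]
0.022 bar top expected px [[275.3 213.5]]
[ 25  22  32  18 379] [275.47493404 225.81266491]
```

View pics/w3.png

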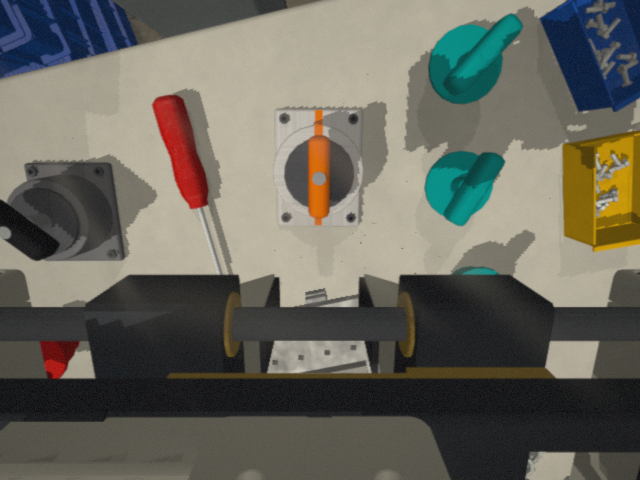

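View pics/s3.png

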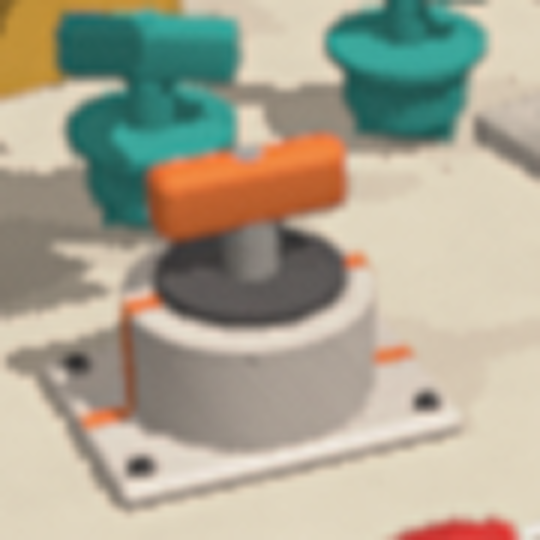

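The wrist view shows the bar at (318,178), in line with the marks. In the scene crop the collar sits on the rim, and the bar-top screw at (276,220) matches the seated height (219.6 expected, against 213.5 if still riding high). The gripper is clear and the spare is untouched.

```bash
python3 -c "
from cell import *
print(sign_off())"
```

```text
the job is handed in; nothing more can be done
None
```

The orange key is turned in line with the marks and released with its collar on the socket rim, the spare key was left alone, and the job was handed in at about 8.5 s on the robot's clock.

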